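# Prop the drying case's lid on its long stay

## Task

Ink swatches are drying in the plywood case, whose lid is thrown right back. Swing the case's long stay fully up to its stop, then tip the lid forward so that it comes to rest on the end of that stay, leaving the lid propped part open. Leave the short stay on the opposite side folded down.

Things in the scene. Friction and masses are not known exactly. Their poses are not given: they have to be found in the camera images.
- case: Open plywood box fixed to the table, 200 mm (x) by 238 mm (y); front and rear walls 83 mm high, side walls (at +y and -y) 60 mm high, 10 mm thick. Origin: middle of its underside. x: level, towards the wall with the lid's hinge; z up. Cards and dishes lie inside, at most 35 mm above the table.
- lid (a joint): Hinge of the plain plywood lid: 210 mm from hinge to free edge, 244 mm wide, 8 mm thick, 0.2 to 0.4 kg. 0 = shut, 1.57 = upright, 1.95 = thrown back to its stop; starts at 1.72 to 1.95, leaning away from the case. Damped: let go 0.25 rad or more on the case's side of upright it sinks slowly by itself until a raised stay stops it (about 0.68 on the long one). A 1 to 3 N push near the edge tips it.
- lid_hinge (a point): Fixed point on the lid's hinge axis, at mid-width of the case's rear wall, 85 mm above the table, 100 mm from the case's middle. Axes as the case's; the hinge runs along y.
- lid_edge (a point): Middle of the lid's free edge, mid-thickness; 280 to 295 mm above the table at the start. Moves with the lid.
- long_stay (a joint): Pivot of the long stay: a straight aluminium bar, 120 mm from pivot to tip, 12 mm wide (along the case's y), 10 mm thick, above the side wall farther from the robot (case's -y). 0 = level, 10 mm clear above the wall, tip towards the hinge; grows as the tip swings up and away from the hinge; 1.60 = upright, its stop. Starts at 0 to 0.25. Stiff: stays where left; about 1 N at the end moves it.
- long_stay_pivot (a point): Fixed point on the long stay's pivot axis (which runs along the case's y), mid-width of the bar, 75 mm above the table, 135 mm from the hinge line, 114 mm from the case's middle plane. Axes as the case's.
- long_stay_end (a point): Point on the long stay's centre line, 100 mm from its pivot and 20 mm short of its tip; a good place to grip the bar across its 12 mm width from above. Moves with the stay.
- short_stay (a joint): Pivot of the short stay, the same kind of bar but only 65 mm long, above the opposite side wall (nearer the robot). 0 = folded down level, 1.60 = upright. Starts at 0 to 0.1, and is to be left so.

How it is judged:
By the outcome, as a careful person would: the job done as asked, in the order asked, and still so for the second after the job is handed in, with the robot touching nothing.
It also fails if it takes over 51 s, if anything falls off the work surface, if the arm or the gripper's body presses on something with over 40 N, if the wrist force passes 120 N, or if a joint passes its speed limit or range.

## Robot

A 6-joint arm with a two-finger parallel gripper is mounted at the origin on the work surface. World frame = base frame: x ahead of the robot, y to its left, z up, the work surface at z = 0. Lengths are in m, angles in rad, forces in N, time in s.
With the tool pointing down it reaches from about 0.35 to 0.775 m from the base axis. Payload 7.3 kg.
Tool frame: the origin (TCP) lies at the very end of the fingers, on their centre line; the grasp point (between the pads) lies 19 mm behind it (robot.pinch_z is the distance from the TCP to the grasp point, in m); z points along the fingers, y is the line along which they close (so a half turn about z gives the same grasp; the last joint's range is limited). The gripper opens to 92 mm and grips with 3 to 60 N. Pads are 19 mm wide; open, the fingers measure 130 mm over their backs; the gripper's body (75 mm by 190 mm) begins 47 mm behind the grasp point.
Start: joints at [0.999, 0.342, 1.524, -0, 1.275, -0.146], TCP at [0.217, 0.478, 0.227] pointing down, gripper open.
Joint ranges: [-2.53, 2.53], [-0.77, 2.02], [0.04, 2.7], [-1, 4.14], [0.28, 2.66], [-3.11, 3.11]. Speed limits (rad/s): [2.57, 2.57, 3.14, 3.14, 3.14, 3.14].

## Interface

Orientations are given as [roll, pitch, yaw] about the fixed x, y, z axes, in that order (R = Rz(yaw) Ry(pitch) Rx(roll)).
In Python, from cell import robot gives the robot as it stands.
- The arm moves only by the tool move_arm, never from a script. Its argument "motion" is a list of rows, each a list of 6 numbers: the shift along the tool's x, y, z in units of 0.1 m (1.0 is 0.1 m), then the turn, a rotation vector about the tool's x, y, z in units of pi rad (1.0 is pi rad). In form: [[dx, dy, dz, rx, ry, rz], ...]. A call has 1 to 12 rows; each row is the pose to reach, as a shift and turn from the pose commanded when the call began, along the tool's axes at that moment, turning the shorter way round; what a row does not reach only later rows make up. A row lasts 1/8 s, in which the tool goes at most 62.5 mm and 10.7 degrees, less where a joint would pass 70% of its speed; a pose out of reach is approached as far as the arm can. A call with a number of a shift or a turn outside -1 to 1 is refused whole. A call with a gripper value outside its range is refused whole. "fingers" is the opening, from -1 (shut) to 1 (fully open), set as the call begins (left out, the last holds). The fingers move at their own pace and stop on an object; "newtons" is the grip in N (left out, the last holds). Time passes only in rows, so rows that repeat a pose let the fingers close. It gives the time, the measured TCP pose, the force, the opening and the grip force at its end, in the units of the state.
- robot.observe(): the state, without advancing time (a new reading comes with each control period).
- robot.read_camera(name): name is "scene" or "top" or "wrist"; returns a dict with "image" (400x640x3 uint8, red, green, blue), "range_z" (400x640 float32, m along the optical axis (not along the pixel's ray), 0 where there is no reading), "vfov" (degrees; the focal length in pixels is half the picture's height over the tangent of half this angle, whatever the lens; pixels are square), "cx", "cy" (the principal point, pixels), "extrinsics" (4x4, takes a point from camera to world coordinates); the wrist camera has in their place "hand_eye" (4x4, takes a point from camera to tool coordinates, whose origin is the TCP and whose axes are the flange's). Camera axes: x right, y up, looking along -z (the intrinsics and any distortion apply to the point x, -y, -z); pixel columns grow to the right and rows downward; lengths in m; the calibration is good to about 2 mm. A picture is of the moment at which its call begins: read the wrist's pose just before it.
- robot.hand_in(): hands the job in; it is judged then, once.
The state is a dict: "time": time; "qpos": joint angles; "qvel": joint speeds; "joint_efforts": joint torques, N m; "tool_pos": TCP position; "tool_rot": TCP orientation; "contact_force": force on the tool from outside, world axes, zero at the start; "torque": the same for the moment, N m; "opening": finger opening in m; "grip_force": force on a finger pad.
Only numpy, scipy, OpenCV 4.12 (cv2) and the standard library are available. Lean on these libraries where they do the work, as an engineer would, in place of code of your own. Each camera call takes 0.05 s, during which the arm holds its last target. There are 200 camera calls.

## Working session

There is one attempt and no reset: what is moved stays moved. The work goes in short steps, Python scripts to look and compute and a tool call to move; the robot and the scene stay as the last step left them, time stands still between calls to the robot, and variables do not carry over. Pictures are saved under pics/ and viewed, at most 10 in all, crops included, and the job is handed in when it is done.

Besides the shell and the picture viewer there is one more tool, called after ">>>" as a command line: name --pt "numbers of a row" for each row, then --argument value for the rest. move_arm: Moves the arm, as the interface text tells. Shifts and turns lie within -1 to 1; 1 stands for 0.1 m of shift or pi rad of turn. Its arguments: {"type":"object","properties":{"motion":{"type":"array"},"fingers":{"type":"number"},"newtons":{"type":"number"}},"required":["motion"]}

```bash
mkdir -p pics
cat > h.py <<'E'
from cell import robot
import numpy as np, cv2
def cam(n):
    c=robot.read_camera(n); im=c["image"]; h,w=im.shape[:2]
    f=h/2/np.tan(np.radians(c["vfov"])/2); d=c["range_z"]
    v,u=np.mgrid[:h,:w]
    P=np.stack([(u-c["cx"])/f*d,-(v-c["cy"])/f*d,-d,np.ones_like(d)],-1)
    if "extrinsics" in c: P=(P@np.array(c["extrinsics"]).T)[...,:3]
    else: P=(P@np.array(c["hand_eye"]).T)[...,:3]
    P[d==0]=np.nan
    return im,P,c
E
python3 - <<'E'
from h import *
for n in("scene","top"):
    im,P,c=cam(n); cv2.imwrite(f"pics/{n}0.png",im[...,::-1]); np.save(n+"0.npy",P)
    print({k:c[k] for k in c if k not in("image","range_z")}, np.isnan(P[...,0]).mean())
print(robot.observe())
E
```

```text
{'vfov': 54.46563391228032, 'cx': 317.5212702691099, 'cy': 191.57108207331467, 'extrinsics': array([[ 0.74047396, -0.53066434,  0.41242414,  0.78945924],
       [ 0.67196934,  0.57317579, -0.46896345, -0.3192071 ],
       [ 0.01247065,  0.6243916 ,  0.78101192,  0.600428  ],
       [ 0.        ,  0.        ,  0.        ,  1.        ]])} 0.00409375
{'vfov': 49.21928795209784, 'cx': 321.2360861330809, 'cy': 201.25496173813534, 'extrinsics': array([[ 0.02044872,  0.99421642, -0.10543035,  0.46187317],
       [-0.99967473,  0.01872483, -0.01731509, -0.00867616],
       [-0.01524079,  0.10575012,  0.99427593,  0.72075814],
       [ 0.        ,  0.        ,  0.        ,  1.        ]])} 0.00401953125
{'time': 0.1, 'qpos': array([ 9.98991570e-01,  3.42689463e-01,  1.52488295e+00,  1.31732315e-05,
        1.27538595e+00, -1.46001451e-01]), 'qvel': array([-0.00038234, -0.00102027, -0.00311883,  0.00035074,  0.00256198,
       -0.00018869]), 'joint_efforts': array([ 1.96515946e-03, -4.32004809e+01, -2.44695801e+01,  7.20659690e-02,
        5.26403252e-02, -6.97419227e-05]), 'tool_pos': array([0.21664317, 0.47784262, 0.226109  ]), 'tool_rot': array([-3.14024331e+00, -2.11151179e-04,  2.71578536e+00]), 'contact_force': array([ 1.27863403, -0.52182632, -0.39608126]), 'torque': array([ 0.00478902,  0.01613428, -0.02735435]), 'grip_force': 0.0, 'opening': 0.09178784056752194}
```

View pics/scene0.png

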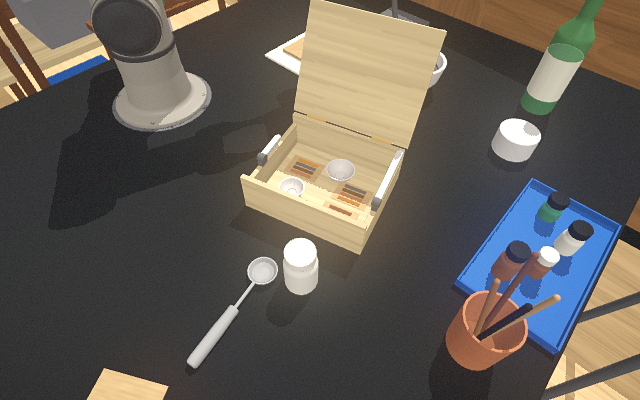

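View pics/top0.png

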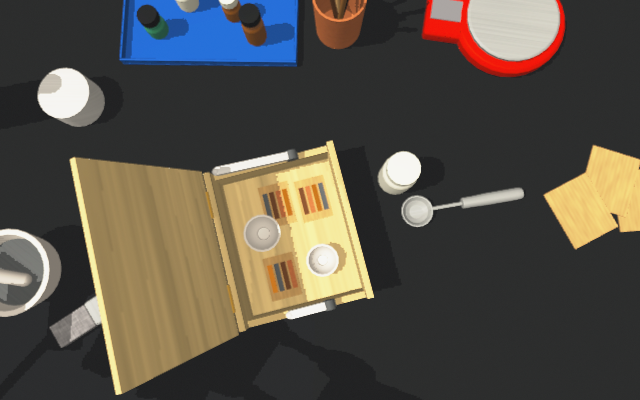

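The scene view shows the lid back (300–440, 0–140), the long stay at (388,180) and the short stay at (270,150). In the top view the long stay runs (215,170)–(297,155), the short stay is at (310,311), the front wall runs (331,142)–(373,297), and the case's x axis points roughly towards world +y.

Run:
```python
from h import *
P=np.load("top0.npy"); im=cv2.imread("pics/top0.png").astype(int)
v,u=np.mgrid[:400,:640]
wood=(im[...,2]-im[...,0]>25)
m=wood&(abs(P[...,2]-.083)<.004)&(u>200)&(u<380)&(v>130)&(v<335)
pts=P[m][:,:2].astype(np.float32)
r=cv2.minAreaRect(pts); b=cv2.boxPoints(r); print("rect 83mm pts",r,"\n",b,len(pts))
# front wall only
mf=m&(u>322); q=P[mf][:,:2].astype(np.float32); r=cv2.minAreaRect(q);print("front",r,"\n",cv2.boxPoints(r))
# stays: grey bright
grey=(im.max(-1)-im.min(-1)<22)&(im.max(-1)>110)
for n,mm in(("long",(u>205)&(u<305)&(v>145)&(v<180)),("short",(u>278)&(u<340)&(v>295)&(v<325))):
    g=mm&grey&(P[...,2]>.07)&(P[...,2]<.15); q=P[g]
    r=cv2.minAreaRect(q[:,:2].astype(np.float32)); print(n,len(q),"\n",cv2.boxPoints(r), q[:,2].min(),q[:,2].max())
    c=q.mean(0); w=np.linalg.svd(q-c)[2][0]; t=(q-c)@w; print(c,w,np.degrees(np.arcsin(w[2])),t.min(),t.max())
# lid plane/angle
for nm in("top","scene"):
    Q=np.load(nm+"0.npy"); I=cv2.imread(f"pics/{nm}0.png").astype(int)
    k=(I[...,2]-I[...,0]>25)&(Q[...,2]>.12)&(Q[...,2]<.32)
    if nm=="top": k&=(u<240)&(u>70)&(v>150)
    else: k&=(u>290)&(u<445)&(v<150)
    q=Q[k]; c=np.median(q,0); q=q[np.linalg.norm(q-c,axis=1)<.2]; c=q.mean(0)
    nrm=np.linalg.svd(q-c,full_matrices=False)[2][2]; nrm*=np.sign(nrm[2]); print(nm,"lid",len(q),c,nrm,"angle",np.arccos(nrm[2]) ,"or",np.pi-np.arccos(nrm[2]),"zmax",q[:,2].max())
```

```text
rect 83mm pts ((0.48011359572410583, 0.05332794785499573), (0.24117374420166016, 0.20284287631511688), 15.579106330871582) 
 [[ 0.3367184   0.11863738]
 [ 0.39119565 -0.07675317]
 [ 0.6235088  -0.01198149]
 [ 0.56903154  0.18340907]] 2514
front ((0.50577312707901, -0.039554912596940994), (0.2376023679971695, 0.010138921439647675), 15.586066246032715) 
 [[ 0.3899784  -0.06659203]
 [ 0.39270258 -0.07635812]
 [ 0.62156785 -0.01251779]
 [ 0.6188437  -0.0027517 ]]
long 646 
 [[0.5609248  0.16025808]
 [0.59430534 0.04621381]
 [0.6068663  0.04989037]
 [0.5734858  0.16393465]] 0.07785769144543109 0.09920530587033116
[0.58403516 0.10439673 0.08830159] [-0.26813153  0.95113622  0.15311881] 8.807709759140888 -0.059008118376803795 0.06037702194398423
short 390 
 [[ 0.35695758  0.04807207]
 [ 0.37466422 -0.01508632]
 [ 0.38659474 -0.01174156]
 [ 0.3688881   0.05141683]] 0.07237952994984165 0.08484027316095188
[0.37219974 0.01722092 0.07976587] [-0.26809631  0.96335383 -0.00858855] -0.4920938947341956 -0.03180405198604146 0.03384363480239081
top lid 23702 [0.43658274 0.19821164 0.21543079] [ 0.24862404 -0.89282933  0.37555543] angle 1.1858003226682734 or 1.9557923309215197 zmax 0.2808890127152101
scene lid 13112 [0.4465261  0.19616639 0.20493405] [ 0.24907672 -0.89469402  0.37078755] angle 1.1909394514244847 or 1.9506532021653085 zmax 0.27979954044528554
```

>>> move_arm --pt "-0.3 0 -0.4 0 0 0.05" --pt "-0.6 0 -0.8 0 0 0.1" --pt "-0.9 0 -1 0 0 0.15" --pt "-0.9 0 -1 0 0 0.2" --pt "-0.9 0 -1 0 0 0.25" --pt "-0.9 0 -1 0 0 0.278" --pt "-0.9 0 -1 0 0 0.278" --fingers 0 --newtons 10

```text
time: 0.98
tool_pos: [0.2987, 0.4408, 0.3263]
tool_rot: [-3.141, 0.0, 1.843]
contact_force: [0.3, -0.8, 0.2]
opening: 0.0458
grip_force: 0.0
```

```bash
cat >> h.py <<'E'
C=np.array([.480,.0525,0]); a=np.radians(105.58)
X=np.array([np.cos(a),np.sin(a),0]); Y=np.array([np.sin(a),-np.cos(a),0])  # aligned frame: X=case x, Y=-case y
A=np.array([X,Y,[0,0,1]])
def st():
    from scipy.spatial.transform import Rotation as R
    o=robot.observe(); r=R.from_euler("xyz",o["tool_rot"]).as_matrix()
    print("t",round(o["time"],2),"case-XY z",np.round(A@(o["tool_pos"]-C),4),"toolx,z",np.round(A@r[:,0],3),np.round(A@r[:,2],3),"q",np.round(o["qpos"],2),"F",np.round(A@o["contact_force"],1),"op",round(o["opening"],4),"grip",round(o["grip_force"],1))
    return o
E
python3 - <<'E'
from h import *
st()
P=np.load("top0.npy"); Q=np.load("scene0.npy")
for S in(P,Q):
    s=(S.reshape(-1,3)-C)@A.T
    for x0,x1 in((.1,.2),(.2,.25),(.25,.3),(.3,.4),(.4,.5)):
        k=(s[:,0]>x0)&(s[:,0]<x1)&(abs(s[:,1])<.2)
        if k.any(): i=np.argmax(s[k,2]); print(x0,s[k][i].round(3))
E
```

```text
t 0.97 case-XY z [ 0.4227 -0.0703  0.3263] toolx,z [ 1. -0. -0.] [-0.    -0.001 -1.   ] q [0.83 0.3  1.31 0.   1.53 0.56] F [-0.8  0.1  0.2] op 0.0458 grip 0.0
0.1 [0.176 0.027 0.281]
0.2 [0.206 0.189 0.003]
0.25 [ 0.263 -0.186  0.003]
0.3 [0.362 0.083 0.078]
0.4 [0.419 0.044 0.084]
0.1 [ 0.176 -0.052  0.28 ]
0.2 [0.215 0.136 0.002]
0.25 [0.286 0.198 0.003]
0.3 [0.379 0.098 0.077]
0.4 [0.477 0.086 0.118]
```

>>> move_arm --pt "-0.5 0.3 -0.1 0 0 0" --pt "-1 0.6 -0.2 0 0 0"

```text
time: 1.23
tool_pos: [0.3838, 0.3601, 0.3467]
tool_rot: [-3.141, 0.0, 1.847]
contact_force: [1.0, -0.0, 0.5]
opening: 0.0458
grip_force: 0.0
```

>>> move_arm --pt "-0.5 0.3 0 0 0 0" --pt "-1 0.6 0 0 0 0"

```text
time: 1.48
tool_pos: [0.4691, 0.2792, 0.3468]
tool_rot: [3.141, -0.0, 1.845]
contact_force: [0.9, 0.4, 0.2]
opening: 0.0461
grip_force: 0.0
```

>>> move_arm --pt "-0.5 0.3 0 0 0 0" --pt "-1 0.64 0 0 0 0" --pt "-1 0.64 0 0 0 0"

```text
time: 1.85
tool_pos: [0.5589, 0.1981, 0.345]
tool_rot: [-3.14, 0.001, 1.839]
contact_force: [-0.7, 0.2, -0.2]
opening: 0.0459
grip_force: 0.0
```

>>> move_arm --pt "-0.4 0 0 0 0 0" --pt "-0.64 0 0.4 0 0 0" --pt "-0.64 0 0.8 0 0 0" --pt "-0.64 0 1 0 0 0" --pt "-0.64 0 1 0 0 0" --pt "-0.64 0 1 0 0 0"

```text
time: 2.6
tool_pos: [0.5739, 0.1403, 0.248]
tool_rot: [3.14, 0.0, 1.844]
contact_force: [-0.4, 0.4, 1.1]
opening: 0.046
grip_force: 0.0
```

Run:
```python
from h import *
st()
im,P,c=cam("wrist"); cv2.imwrite("pics/w1.png",im[...,::-1])
```

```text
t 2.6 case-XY z [0.0594 0.1141 0.248 ] toolx,z [ 1.    -0.001 -0.   ] [-0.     0.002 -1.   ] q [ 0.11  0.45  1.3   0.    1.39 -0.16] F [ 0.5 -0.3  1.1] op 0.046 grip 0.0
```

View pics/w1.png

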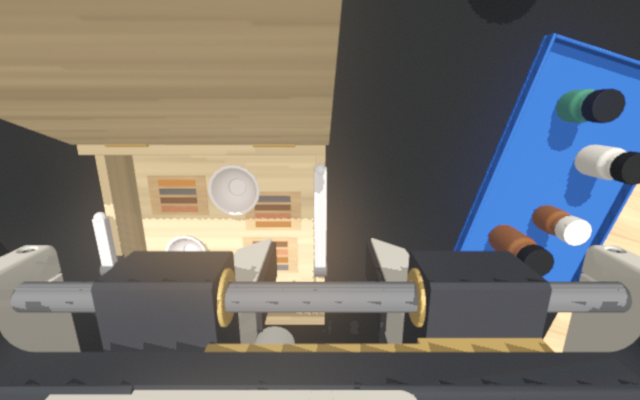

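The long stay (320,165–270) sits midway between the fingers (270 and 375), so I'm descending.

>>> move_arm --pt "0 0 0.4 0 0 0" --pt "0 0 0.8 0 0 0" --pt "0 0 1 0 0 0"

```text
time: 3.02
tool_pos: [0.5733, 0.1399, 0.1458]
tool_rot: [-3.141, -0.0, 1.843]
contact_force: [0.4, 1.1, 0.0]
opening: 0.0457
grip_force: 0.0
```

>>> move_arm --pt "0 0 0.3 0 0 0" --pt "0 0 0.6 0 0 0" --pt "0 0 0.77 0 0 0" --pt "0 0 0.77 0 0 0" --pt "0 0 0.77 0 0 0"

```text
time: 3.65
tool_pos: [0.5747, 0.1399, 0.0711]
tool_rot: [3.139, 0.0, 1.843]
contact_force: [-0.5, -1.1, 0.1]
opening: 0.0461
grip_force: 0.0
```

>>> move_arm --pt "0 0 0 0 0 0" --pt "0 0 0 0 0 0" --pt "0 0 0 0 0 0" --pt "0 0 0 0 0 0" --pt "0 0 0 0 0 0" --pt "0 0 0 0 0 0" --fingers -1 --newtons 10

```text
time: 4.4
tool_pos: [0.5735, 0.1397, 0.0697]
tool_rot: [-3.141, -0.0, 1.842]
contact_force: [-0.9, 0.1, -0.0]
opening: 0.0117
grip_force: 10.0
```

Run:
```python
from h import *
o=st()
p=A@(o["tool_pos"]-C); g=np.array([p[0]+.035,p[2]+.019-.075]); r=np.hypot(*g); t0=np.arctan2(g[1],g[0]); print(r,t0)
for t in list(np.arange(t0,1.6,.12))[1:]+[1.6,1.64]:
    print(round(t,2),np.round([(r*np.cos(t)-g[0])*10,-(r*np.sin(t)-g[1])*10],2))
```

```text
t 4.4 case-XY z [0.0589 0.1135 0.0697] toolx,z [1. 0. 0.] [ 0. -0. -1.] q [ 0.11  0.62  1.53  0.    0.99 -0.16] F [ 0.4 -0.8 -0. ] op 0.0117 grip 10.0
0.09486253708804551 0.1445470623122801
0.26 [-0.02 -0.11]
0.38 [-0.06 -0.22]
0.5 [-0.11 -0.32]
0.62 [-0.17 -0.42]
0.74 [-0.24 -0.51]
0.86 [-0.32 -0.59]
0.98 [-0.41 -0.65]
1.1 [-0.51 -0.71]
1.22 [-0.62 -0.76]
1.34 [-0.73 -0.79]
1.46 [-0.84 -0.81]
1.58 [-0.95 -0.81]
1.6 [-0.97 -0.81]
1.64 [-1.   -0.81]
```

Gripped. I'm swinging along the arc at 0.12 rad per row.

>>> move_arm --pt "-0.02 0 -0.11 0 0 0" --pt "-0.06 0 -0.22 0 0 0" --pt "-0.11 0 -0.32 0 0 0" --pt "-0.17 0 -0.42 0 0 0" --pt "-0.24 0 -0.51 0 0 0" --pt "-0.32 0 -0.59 0 0 0" --pt "-0.41 0 -0.65 0 0 0" --pt "-0.51 0 -0.71 0 0 0" --pt "-0.62 0 -0.76 0 0 0" --pt "-0.73 0 -0.79 0 0 0" --pt "-0.84 0 -0.81 0 0 0"

```text
time: 5.78
tool_pos: [0.5963, 0.0579, 0.151]
tool_rot: [-3.141, -0.0, 1.842]
contact_force: [-4.3, 1.1, -0.1]
opening: 0.0119
grip_force: 10.0
```

>>> move_arm --pt "-0.05 0 0 0 0 0" --pt "-0.1 0 0 0 0 0" --pt "-0.13 0 0 0 0 0" --pt "-0.16 0 0 0 0 0" --pt "-0.18 0 0 0 0 0" --pt "-0.18 0 0 0 0 0" --pt "-0.18 0 0 0 0 0"

```text
time: 6.65
tool_pos: [0.6012, 0.0408, 0.1509]
tool_rot: [-3.142, 0.001, 1.842]
contact_force: [-5.6, -1.4, 3.4]
opening: 0.0118
grip_force: 10.0
```

Run:
```python
from h import *
st()
im,P,c=cam("scene"); cv2.imwrite("pics/s2.png",im[...,::-1])
```

```text
t 6.65 case-XY z [-0.0438  0.1136  0.1509] toolx,z [ 1.     0.    -0.001] [-0.001 -0.    -1.   ] q [-0.06  0.55  1.41 -0.    1.18 -0.33] F [ 0.2 -5.7  3.4] op 0.0118 grip 10.0
```

View pics/s2.png

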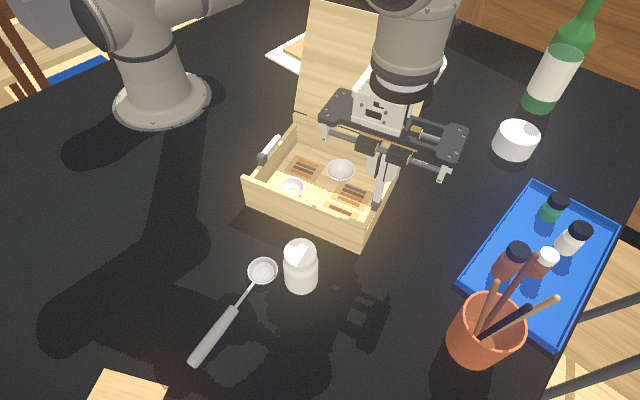

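The stay is upright in the grip at (380,180). I'm pressing a bit further to feel the stop.

>>> move_arm --pt "-0.03 0 0 0 0 0" --pt "-0.06 0 0 0 0 0" --pt "-0.06 0 0 0 0 0"

```text
time: 7.08
tool_pos: [0.6018, 0.0384, 0.1506]
tool_rot: [-3.141, -0.005, 1.843]
contact_force: [-8.2, 11.2, 4.3]
opening: 0.0117
grip_force: 10.0
```

Run:
```python
from h import *
st()
```

```text
t 7.08 case-XY z [-0.0463  0.1135  0.1506] toolx,z [ 1.    -0.     0.005] [ 0.005 -0.001 -1.   ] q [-0.07  0.55  1.41  0.    1.19 -0.34] F [13.  -4.9  4.3] op 0.0117 grip 10.0
```

Stop felt (13 N). I'm releasing and rising.

>>> move_arm --pt "-0.06 0 0 0 0 0" --pt "-0.06 0 0 0 0 0" --pt "-0.06 0 0 0 0 0" --pt "-0.06 0 -0.3 0 0 0" --pt "-0.06 0 -0.7 0 0 0" --pt "-0.06 0 -1 0 0 0" --pt "-0.06 0 -1 0 0 0" --fingers 0

```text
time: 7.95
tool_pos: [0.6057, 0.0296, 0.2534]
tool_rot: [3.136, 0.002, 1.842]
contact_force: [-1.2, -0.8, -0.4]
opening: 0.0457
grip_force: 0.0
```

>>> move_arm --pt "0 0 -0.5 0 0 0" --pt "0 -0.3 -1 0 0 0" --pt "0.4 -0.6 -1 0 0 0" --pt "0.9 -0.9 -1 0 0 0" --pt "0.9 -0.9 -1 0 0 0" --pt "0.9 -0.9 -1 0 0 0" --fingers -1

```text
time: 8.7
tool_pos: [0.4937, 0.0923, 0.35]
tool_rot: [-3.141, 0.0, 1.843]
contact_force: [0.0, 0.6, 1.0]
opening: 0.0005
grip_force: 0.0
```

Run:
```python
from h import *
st()
for n in ("top","scene"):
    im,P,c=cam(n); cv2.imwrite(f"pics/{n}3.png",im[...,::-1])
    s=(P-C)@A.T; g=(im.astype(int).max(-1)-im.min(-1)<30)&(im.max(-1)>100)
    k=g&(abs(s[...,0]+.035)<.03)&(abs(s[...,1]-.114)<.015)&(s[...,2]>.07)&(s[...,2]<.205)
    q=s[k]; print(n,len(q))
    for z in np.arange(.08,.2,.02):
        b=q[abs(q[:,2]-z)<.01]
        if len(b): print(round(z,2),len(b),np.median(b,0).round(4))
cv2.imwrite("pics/c3.png",cv2.resize(im[60:280,220:480,::-1],None,fx=2.5,fy=2.5))
```

```text
t 8.7 case-XY z [0.0346 0.0239 0.35  ] toolx,z [ 1. -0. -0.] [-0. -0. -1.] q [ 0.03  0.23  1.34 -0.    1.57 -0.24] F [0.6 0.2 1. ] op 0.0005 grip 0.0
top 231
0.08 26 [-0.0302  0.1104  0.0807]
0.1 20 [-0.036   0.1083  0.1003]
0.12 24 [-0.0367  0.1083  0.12  ]
0.14 25 [-0.0375  0.1084  0.1402]
0.16 30 [-0.0384  0.1084  0.1615]
0.18 43 [-0.0388  0.1086  0.1847]
scene 448
0.08 72 [-0.0415  0.1148  0.0801]
0.1 54 [-0.0416  0.1147  0.1002]
0.12 65 [-0.042   0.1148  0.1201]
0.14 66 [-0.043   0.1149  0.1401]
0.16 75 [-0.0435  0.1147  0.1599]
0.18 85 [-0.0441  0.1151  0.1806]
```

View pics/c3.png

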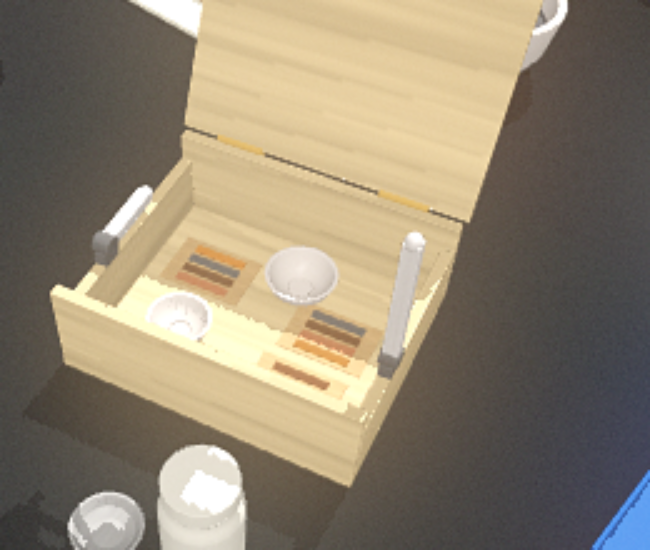

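Stay is vertical (slope gives about 1.60) and the short stay is folded. Next I go behind the lid.

>>> move_arm --pt "0.5 -0.1 0 0 0 0" --pt "1 -0.2 0 0 0 0"

```text
time: 9.05
tool_pos: [0.448, 0.1834, 0.3498]
tool_rot: [-3.14, -0.0, 1.839]
contact_force: [0.5, 1.0, 0.5]
opening: 0.0003
grip_force: 0.0
```

>>> move_arm --pt "0.5 0 0 0 0 0" --pt "0.9 0 0 0 0 0" --pt "0.9 0 0.4 0 0 0" --pt "0.9 0 0.8 0 0 0" --pt "0.9 0 0.95 0 0 0" --pt "0.9 0 0.95 0 0 0"

```text
time: 9.8
tool_pos: [0.4235, 0.2694, 0.254]
tool_rot: [-3.138, 0.001, 1.841]
contact_force: [-0.5, -0.4, -0.5]
opening: 0.0006
grip_force: 0.0
```

>>> move_arm --pt "-0.12 0 0 0 0 0" --pt "-0.24 0 0 0 0 0" --pt "-0.36 0 0 0 0 0" --pt "-0.48 0 0 0 0 0" --pt "-0.6 0 0 0 0 0" --pt "-0.7 0 0 0 0 0" --pt "-0.8 0 0 0 0 0"

```text
time: 10.68
tool_pos: [0.4448, 0.1923, 0.2557]
tool_rot: [-3.142, -0.0, 1.842]
contact_force: [-1.2, 1.2, -0.2]
opening: 0.0004
grip_force: 0.4
```

Run:
```python
from h import *
st()
im,P,c=cam("scene"); cv2.imwrite("pics/s4.png",im[...,::-1])
```

```text
t 10.68 case-XY z [0.1441 0.0036 0.2557] toolx,z [1. 0. 0.] [ 0. -0. -1.] q [ 0.25  0.24  1.58  0.    1.32 -0.02] F [ 1.5 -0.8 -0.2] op 0.0004 grip 0.4
```

View pics/s4.png

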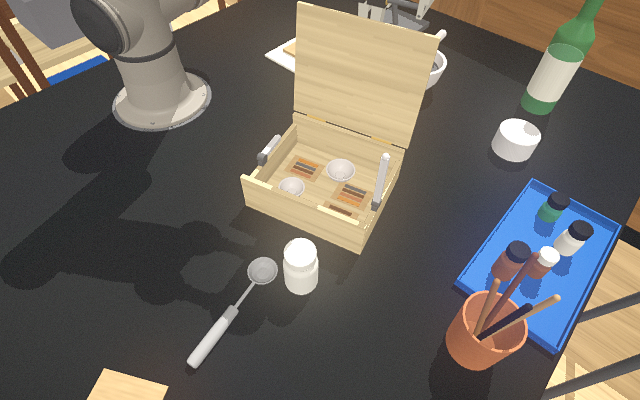

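The gripper is behind the lid and pushing it gently; the lid's top edge now runs (300,5)–(440,40). Continuing past upright.

>>> move_arm --pt "-0.1 0 0 0 0 0" --pt "-0.2 0 0 0 0 0" --pt "-0.3 0 0 0 0 0" --pt "-0.4 0 0 0 0 0" --pt "-0.5 0 0 0 0 0" --pt "-0.6 0 0 0 0 0" --pt "-0.7 0 0 0 0 0" --pt "-0.8 0 0 0 0 0" --pt "-0.9 0 0 0 0 0" --pt "-1 0 0 0 0 0" --pt "-1 0 0 0 0 0"

```text
time: 12.1
tool_pos: [0.4717, 0.096, 0.2557]
tool_rot: [3.142, -0.0, 1.841]
contact_force: [0.1, -0.3, 0.2]
opening: 0.0006
grip_force: 0.0
```

```bash
cat >> h.py <<'E'
def lid():
    im,P,c=cam("top"); s=(P-C)@A.T; I=im.astype(int)
    k=(I[...,0]-I[...,2]>25)&(s[...,2]>.11)&(s[...,2]<.31)&(abs(s[...,1])<.125)&(abs(s[...,0])<.2)
    q=s[k]; c=q.mean(0); n=np.linalg.svd(q-c,full_matrices=False)[2][2]; n*=np.sign(n[2]); print("lid",len(q),c.round(3),n.round(3),"angle",np.arctan2(-n[0],n[2]).round(3),"or",np.arctan2(n[0],n[2]).round(3))
    return im
E
python3 - <<'E'
from h import *
st(); lid()
E
```

```text
t 12.1 case-XY z [0.0442 0.0037 0.2557] toolx,z [1.    0.001 0.   ] [ 0.  0. -1.] q [ 0.04  0.24  1.59  0.    1.32 -0.23] F [-0.4  0.   0.2] op 0.0006 grip 0.0
lid 5866 [ 0.012 -0.005  0.254] [ 0.854 -0.     0.52 ] angle -1.024 or 1.024
```

Lid is at 1.02 and sinking by itself. I'm retreating and waiting.

>>> move_arm --pt "0.3 0 0 0 0 0" --pt "0.6 0 -0.3 0 0 0" --pt "0.8 0 -0.7 0 0 0" --pt "0.8 0 -0.9 0 0 0" --pt "0.8 0 -0.9 0 0 0" --pt "0.8 0 -0.9 0 0 0" --pt "0.8 0 -0.9 0 0 0" --pt "0.8 0 -0.9 0 0 0" --pt "0.8 0 -0.9 0 0 0" --pt "0.8 0 -0.9 0 0 0" --pt "0.8 0 -0.9 0 0 0" --pt "0.8 0 -0.9 0 0 0"

```text
time: 13.65
tool_pos: [0.45, 0.1738, 0.3457]
tool_rot: [3.141, -0.0, 1.842]
contact_force: [0.2, -1.1, -0.5]
opening: 0.0004
grip_force: 0.0
```

>>> move_arm --pt "0.5 0 0 0 0 0" --pt "0.9 0 0 0 0 0" --pt "0.9 0 0 0 0 0" --pt "0.9 0 0 0 0 0" --pt "0.9 0 0 0 0 0" --pt "0.9 0 0 0 0 0" --pt "0.9 0 0 0 0 0" --pt "0.9 0 0 0 0 0" --pt "0.9 0 0 0 0 0" --pt "0.9 0 0 0 0 0" --pt "0.9 0 0 0 0 0" --pt "0.9 0 0 0 0 0"

```text
time: 15.15
tool_pos: [0.4259, 0.2605, 0.3457]
tool_rot: [3.142, -0.0, 1.842]
contact_force: [-0.2, 0.3, -0.0]
opening: 0.0004
grip_force: 0.0
```

Run:
```python
from h import *
st(); lid()
im,P,c=cam("scene"); cv2.imwrite("pics/s5.png",im[...,::-1])
```

```text
t 15.15 case-XY z [0.2149 0.0037 0.3457] toolx,z [1. 0. 0.] [ 0.  0. -1.] q [0.4  0.23 1.36 0.   1.56 0.12] F [ 0.4 -0.1 -0. ] op 0.0004 grip 0.0
lid 20751 [ 0.003 -0.003  0.173] [0.627 0.001 0.779] angle -0.678 or 0.678
```

View pics/s5.png

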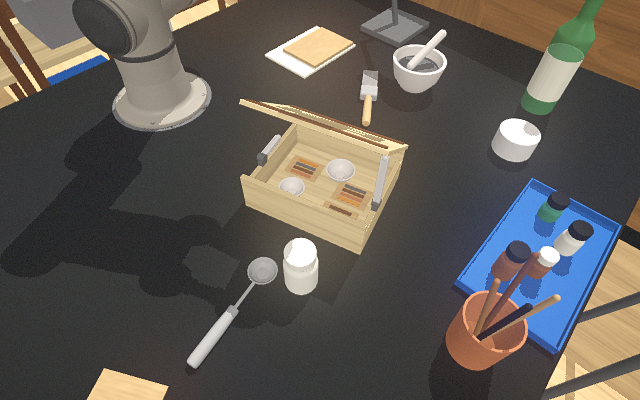

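The lid rests at 0.678 on the long stay (tip near (385,150)). The short stay (268,150) is still folded and the robot is clear.

```bash
python3 -c "
from cell import robot
print(robot.hand_in())"
```

```text
the job is handed in; nothing more can be done
None
```

The lid is propped part open on the raised long stay (about 0.68 rad), the short stay is still folded down, and the job was handed in at about 15 s with the robot clear.

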